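# Lid the last sample tin, then find the heaviest of three by feel

## Task

Put the loose lid on the open sample tin so that it sits fully down and level, and let go of it. Then, working from left to right as the robot faces the tray, lift each of the three look-alike tins about 5 cm straight up by its body, hold it there a second to feel its weight, and set it down (not drop it) upright where it stood, leaving the things round the tray alone. Finish while holding the heaviest tin up, upright and still, about 15 cm above the tray, with its lid on and the other two standing in their places: the program ends with the tin in the grip, not put down.

Things in the scene. Friction and masses are not known exactly. Their poses are not given: they have to be found in the camera images.
- tray: fixed blue tray on the worktop, 140 (x) by 370 mm (y), floor 4 mm thick, lip 9 mm high, three tins standing in a row along its y axis on three ring marks. Origin: centre of its underside; its +y end is the left one as the robot sees it. Turned by up to 0.17 rad. A white water bath 185 mm high stands behind: front at x = 0.578, y from 0.12 to 0.33
- place_left (a point): centre of the left ring mark, on the tray's floor; the tin standing there may be up to 15 mm off it
- place_middle (a point): centre of the middle ring mark, 115 mm from the left one
- place_right (a point): centre of the right ring mark, 115 mm from the middle one
- tin_a: Upright aluminium tin, dull paper band; body 54 mm in diameter, shoulder at 54 mm, 70 mm high with lid. Origin: centre of the underside, z up. Closed, lid fixed. Grip the body, fingertips below the lid. The three closed tins weigh 0.19-0.21, 0.37-0.42 and 0.65-0.75 kg, dealt at random; nothing outside shows which. The filling inside can shift 2-4 mm.
- tin_b: Upright aluminium tin, dull paper band; body 54 mm in diameter, shoulder at 54 mm, 70 mm high with lid. Origin: centre of the underside, z up. Closed, lid fixed. Grip the body, fingertips below the lid. Any of the three weights named at tin_a.
- tin_c: Upright aluminium tin, dull paper band; body 54 mm in diameter, shoulder at 54 mm, 70 mm high with lid. Origin: centre of the underside, z up. Starts open: neck 40.6 mm wide, 12 mm high, 4 mm chamfer on top, paper seal at 66 mm. Lidded, the lid's lower edge is at 55 mm; it only rests there (2.5 mm smaller in radius than the body), so grip the body below the shoulder. Any of the three weights.
- lid: loose round steel lid of the open tin, knurled edge, 49 mm in diameter, 15 mm high, 30 g, lying mouth down on the worktop left of the tray. The skirt is 44 mm inside and 11 mm deep (1.7 mm play all round the neck). Origin: centre of its lower edge, z up
- tape_roll: bystander: roll of cream masking tape lying flat, 82 mm across, 20 mm high
- marker: bystander: white marker pen with a blue cap, lying, 124 mm long, 12 mm thick
- beaker: bystander: small empty glass beaker, 45 mm across, 58 mm high
- petri_dish: bystander: clear petri dish, 58 mm across, 15 mm high
- remote: bystander: cream hand remote, 150 x 48 x 20 mm
Things that resemble listed ones, but are neither listed nor needed, are in the scene too. Leave any green look-alike of the tin_b alone.

How it is judged:
By the outcome, as a careful person would: the job done as asked, in the order asked, and still so for the second after the job is handed in, while the arm keeps its last pose, push and grip.
It also fails if it takes over 67 s, if anything falls off the work surface, if the arm or the gripper's body presses on something with over 40 N, if the wrist force passes 120 N, or if a joint passes its speed limit or range.

## Robot

A 6-joint arm with a two-finger parallel gripper is mounted at the origin on a cart in front of the work surface, level with it; the furniture and walls round the work are solid. World frame = base frame: x ahead of the robot, y to its left, z up, the work surface at z = 0. Lengths are in m, angles in rad, forces in N, time in s.
With the tool pointing down it reaches from about 0.35 to 0.975 m from the base axis. Payload 4.9 kg.
Tool frame: the origin (TCP) lies at the very end of the fingers, on their centre line; the grasp point (between the pads) lies 19 mm behind it (ctrl.grasp_offset is the distance from the TCP to the grasp point, in m); z points along the fingers, y is the line along which they close (so a half turn about z gives the same grasp; the last joint's range is limited). The gripper opens to 85 mm and grips with 20 to 120 N. Pads are 22 mm wide; open, the fingers measure 114 mm over their backs; the gripper's body (76 mm by 85 mm) begins 54 mm behind the grasp point. The pads swing forward as they close: fully open they stand 13 mm farther back than shut.
Start: joints at [1.123, 0.053, 1.613, -0, 1.476, -0.119], TCP at [0.202, 0.592, 0.231] pointing down, gripper open.
Joint ranges: [-3.01, 3.01], [-1.01, 2.22], [0.06, 2.58], [-1.02, 4.17], [0.09, 2.62], [-3.14, 3.14]. Speed limits (rad/s): [2.57, 2.57, 3.14, 3.14, 3.14, 3.14].

## Interface

Orientations are given as a rotation vector (axis times angle).
In Python, from station import ctrl, optics gives the robot as it stands.
- The arm moves only by the shell command python3 -m handwheel 'ROWS' [OPENING] [FORCE]. ROWS is JSON, a list of rows, each an object of numbers: "tx", "ty", "tz": the shift along the tool's x, y, z in mm; "roll": the turn about the tool's z in rad. A call has 1 to 12 rows; each row shifts and turns the commanded pose from where the row before left it, along the tool's axes as they then stand; what a row does not reach is not made up. A row lasts 1/12 s, in which the tool goes at most 41.7 mm and 7.16 degrees, less where a joint would pass 70% of its speed; a pose out of reach is approached as far as the arm can. A call with a gripper value outside its range is refused whole. OPENING is the finger opening in mm, from 0 to 85.4, set as the call begins (- or left out, the last holds). The fingers move at their own pace and stop on an object; FORCE is the grip in N (left out, the last holds). Time passes only in rows, so rows that do not move let the fingers close. It gives the time, the measured TCP pose, the force, the opening and the grip force at its end, in the units of the state.
- ctrl.get_obs(): the state, without advancing time (a new reading comes with each control period).
- optics.get_image(name): name is "side" or "top" or "wrist"; returns (picture, depth): 384x512x3 uint8, red, green, blue; 384x512 float32, m along the optical axis (not along the pixel's ray), 0 where there is no reading.
- optics.camera_params(name): a dict with "mtx" (3x3 intrinsics, pixels), "k1" (the pictures are not rectified: a ray, as slopes to the right and down, at radius r is drawn at 1 + k1 r^2 times it, then the intrinsics apply), "extrinsics" (4x4, takes a point from camera to world coordinates); the wrist camera has in their place "tool_from_camera" (4x4, takes a point from camera to tool coordinates, whose origin is the TCP and whose axes are the flange's). Camera axes: x right, y down, z forward; pixel columns grow to the right and rows downward; lengths in m; the calibration is good to about 2 mm. A picture is of the moment at which its call begins: read the wrist's pose just before it. camera_params takes no time and is no camera call.
- ctrl.finish_job(): hands the job in; it is judged then, once.
The state is a dict: "t": time; "q": joint angles; "dq": joint speeds; "effort": joint torques, N m; "tool_pos": TCP position; "tool_rot": TCP orientation; "contact_force": force on the tool from outside, world axes, zero at the start; "wrist_torque": the same for the moment, N m; "opening": finger opening in m; "grip_force": force on a finger pad.
Only numpy, scipy, OpenCV 4.12 (cv2) and the standard library are available. Lean on these libraries where they do the work, as an engineer would, in place of code of your own. Each camera call takes 0.05 s, during which the arm holds its last target. There are 200 camera calls.

## Working session

There is one attempt and no reset: what is moved stays moved. The work goes in short steps, Python scripts to look and compute and a shell command to move; the robot and the scene stay as the last step left them, time stands still between calls to the robot, and variables do not carry over. Pictures are saved under pics/ and viewed, at most 11 in all, crops included, and the job is handed in when it is done.

```bash
ls; mkdir -p pics
cat > h.py <<'E'
import numpy as np, cv2
from scipy.spatial.transform import Rotation as R
from station import ctrl, optics
def cam(name):
    p=optics.camera_params(name)
    if name=="wrist":
        o=ctrl.get_obs(); T=np.eye(4); T[:3,:3]=R.from_rotvec(o["tool_rot"]).as_matrix(); T[:3,3]=o["tool_pos"]
        E=T@np.array(p["tool_from_camera"])
    else: E=np.array(p["extrinsics"])
    im,d=optics.get_image(name)
    return dict(im=im,d=d,E=E,K=np.array(p["mtx"]),k1=p["k1"])
def ray(c,u,v):
    K=c["K"]; xd=(np.asarray(u,float)-K[0,2])/K[0,0]; yd=(np.asarray(v,float)-K[1,2])/K[1,1]
    x,y=xd,yd
    for _ in range(20):
        s=1+c["k1"]*(x*x+y*y); x,y=xd/s,yd/s
    return np.stack([x,y,np.ones_like(x)],-1)
def plane(c,u,v,z):
    r=ray(c,u,v)@c["E"][:3,:3].T; o=c["E"][:3,3]
    return o+r*((z-o[2])/r[...,2])[...,None]
def cloud(c):
    v,u=np.mgrid[:384,:512]; P=ray(c,u,v)*c["d"][...,None]
    return P@c["E"][:3,:3].T+c["E"][:3,3]
def save(c,n): cv2.imwrite("pics/"+n,c["im"][...,::-1])
def tri(c1,p1,c2,p2):
    A=[];b=[]
    for c,p in((c1,p1),(c2,p2)):
        r=c["E"][:3,:3]@ray(c,*p); r/=np.linalg.norm(r); M=np.eye(3)-np.outer(r,r); A.append(M); b.append(M@c["E"][:3,3])
    return np.linalg.solve(sum(A),sum(b))
E
python3 - <<'E'
from h import *
import pickle
o=ctrl.get_obs(); print({k:np.round(v,3) for k,v in o.items()})
C={n:cam(n) for n in("top","side","wrist")}
pickle.dump(C,open("c0.pkl","wb"))
for n in C: print(n,np.round(C[n]["E"],3).tolist(),C[n]["K"].round(1).tolist(),C[n]["k1"],(C[n]["d"]>0).mean())
cv2.imwrite("pics/all.png",cv2.resize(np.vstack([np.hstack([C["top"]["im"],C["side"]["im"]])]),None,fx=.78,fy=.78,interpolation=cv2.INTER_AREA)[...,::-1])
save(C["top"],"top0.png");save(C["side"],"side0.png");save(C["wrist"],"wrist0.png")
E
```

```text
pics
{'t': np.float64(0.0), 'q': array([ 1.123,  0.053,  1.614,  0.   ,  1.476, -0.119]), 'dq': array([-0.   , -0.   , -0.002,  0.001, -0.001,  0.003]), 'effort': array([ 1.0000e-03, -3.9369e+01, -3.7017e+01, -0.0000e+00,  7.0000e-03,
        0.0000e+00]), 'tool_pos': array([0.202, 0.591, 0.23 ]), 'tool_rot': array([-5.140e-01, -3.099e+00,  3.000e-03]), 'contact_force': array([-0.32 ,  0.296, -0.052]), 'wrist_torque': array([-0.05 ,  0.022,  0.01 ]), 'grip_force': np.float64(0.0), 'opening': np.float64(0.085)}
top [[-0.071, -0.974, 0.215, 0.239], [-0.997, 0.071, -0.01, 0.053], [-0.005, -0.215, -0.977, 1.409], [0.0, 0.0, 0.0, 1.0]] [[421.5, 0.0, 258.0], [0.0, 421.5, 195.3], [0.0, 0.0, 1.0]] -0.02672082048421587 0.995849609375
side [[-0.897, -0.233, 0.376, -0.028], [-0.442, 0.438, -0.783, 1.193], [0.017, -0.868, -0.496, 0.768], [0.0, 0.0, 0.0, 1.0]] [[441.6, 0.0, 255.4], [0.0, 441.6, 194.7], [0.0, 0.0, 1.0]] 0.05138717239810146 0.9602915445963541
wrist [[0.323, 0.895, 0.307, 0.121], [0.946, -0.304, -0.107, 0.619], [-0.002, 0.326, -0.946, 0.372], [0.0, 0.0, 0.0, 1.0]] [[280.1, 0.0, 255.3], [0.0, 280.1, 191.8], [0.0, 0.0, 1.0]] 0.0074224269374910746 0.9960734049479166
```

View pics/top0.png

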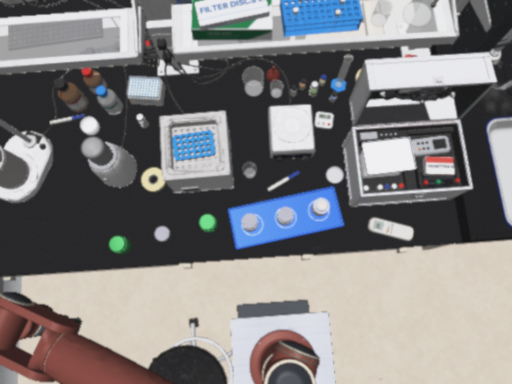

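View pics/side0.png

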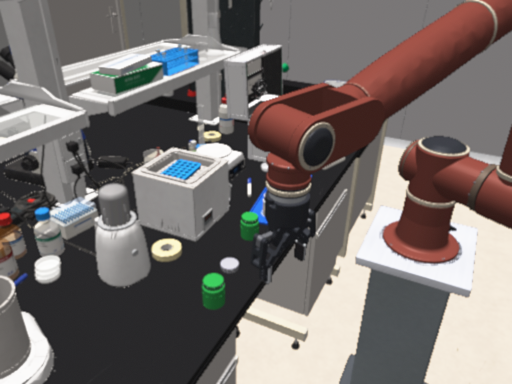

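The top view shows the lid at (162,233), green look-alikes at (118,244) and (207,222), and the tray's tins near (250,223), (285,216) and (320,206). The one at (320,206) is whitish, so probably the open one. The side view shows the lid at (230,265), and the arm hides the tray.

Run:
```python
from h import *
import pickle
C=pickle.load(open("c0.pkl","rb")); c=C["top"]; im=c["im"]; P=cloud(c)
hsv=cv2.cvtColor(im,cv2.COLOR_RGB2HSV)
# tray
m=((hsv[...,0]>100)&(hsv[...,0]<125)&(hsv[...,1]>140)&(hsv[...,2]>100)).astype(np.uint8)
m[:180]=0
k=max(cv2.findContours(m,0,2)[0],key=cv2.contourArea)
b=cv2.boxPoints(cv2.minAreaRect(k)); w=plane(c,b[:,0],b[:,1],.009)
print("tray",b.round(1).tolist(),w.round(4).tolist(),w.mean(0).round(4)); print(np.linalg.norm(w-np.roll(w,1,0),axis=1).round(3))
for n,(u,v),(z0,z1) in [("lid",(162,233),(.008,.03)),("tL",(250,223),(.05,.09)),("tM",(285,216),(.05,.09)),("tR",(320,206),(.05,.09)),("gA",(207,222),(.03,.09)),("gB",(118,244),(.03,.09)),("beaker",(250,170),(.01,.09)),("tape",(152,179),(.01,.03))]:
    a=P[v-22:v+23,u-22:u+23]; s=(a[...,2]>z0)&(a[...,2]<z1); q=a[s]
    print(n,len(q),"med",np.median(q,0).round(4),"zmax",np.percentile(q[:,2],[5,50,90]).round(4),"ext",(np.percentile(q,98,0)-np.percentile(q,2,0)).round(3))
# side lid
c2=C["side"]; h2=cv2.cvtColor(c2["im"],cv2.COLOR_RGB2HSV)
for cc,h,(u,v) in((c,hsv,(162,233)),(c2,h2,(230,265))):
    mm=((h[...,2]>110)&(h[...,1]<80)).astype(np.uint8); M=np.zeros_like(mm); M[v-14:v+15,u-14:u+15]=mm[v-14:v+15,u-14:u+15]
    k=max(cv2.findContours(M,0,2)[0],key=cv2.contourArea); print("lidpx",cv2.fitEllipse(k)); e=cv2.fitEllipse(k)[0]; print(plane(cc,e[0],e[1],.013).round(4))
a=cv2.resize(im[150:270,90:350],None,fx=3,fy=3,interpolation=cv2.INTER_CUBIC)
cv2.imwrite("pics/topcrop.png",a[...,::-1])
```

```text
tray [[226.0, 208.10000610351562], [335.5, 184.5], [344.5, 226.3000030517578], [235.10000610351562, 249.89999389648438]] [[0.5113, 0.1498, 0.009], [0.5661, -0.2283, 0.009], [0.4204, -0.2425, 0.009], [0.3683, 0.1278, 0.009]] [ 0.4665 -0.0483  0.009 ]
[0.145 0.382 0.146 0.374]
lid 169 med [0.4399 0.3667 0.014 ] zmax [0.0089 0.014  0.0179] ext [0.043 0.047 0.011]
tL 212 med [0.4495 0.0725 0.073 ] zmax [0.0568 0.073  0.0769] ext [0.046 0.048 0.025]
tM 198 med [ 0.4629 -0.0428  0.0725] zmax [0.0559 0.0725 0.0767] ext [0.045 0.044 0.023]
tR 205 med [ 0.4857 -0.1603  0.0648] zmax [0.0544 0.0648 0.0714] ext [0.049 0.047 0.021]
gA 234 med [0.4559 0.2062 0.068 ] zmax [0.041 0.068 0.072] ext [0.047 0.048 0.039]
gB 270 med [0.4069 0.4948 0.068 ] zmax [0.0353 0.068  0.0727] ext [0.048 0.047 0.041]
beaker 225 med [0.6364 0.0691 0.0432] zmax [0.0136 0.0432 0.074 ] ext [0.131 0.153 0.074]
tape 407 med [0.6302 0.3985 0.0184] zmax [0.0126 0.0184 0.0228] ext [0.092 0.105 0.016]
lidpx ((161.6297149658203, 233.21676635742188), (14.835081100463867, 15.274750709533691), 42.23733139038086)
[0.4408 0.3688 0.013 ]
lidpx ((229.0421600341797, 263.2156982421875), (12.858231544494629, 18.60469627380371), 84.78498077392578)
[0.4424 0.3704 0.013 ]
```

View pics/wrist0.png

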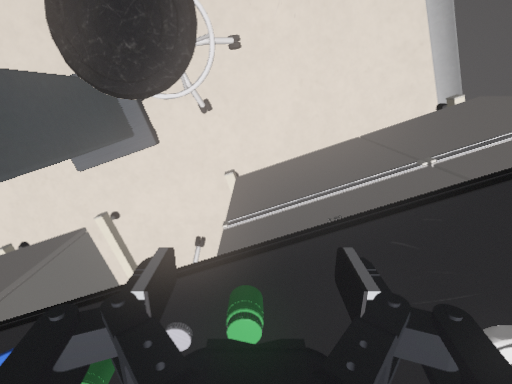

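View pics/topcrop.png

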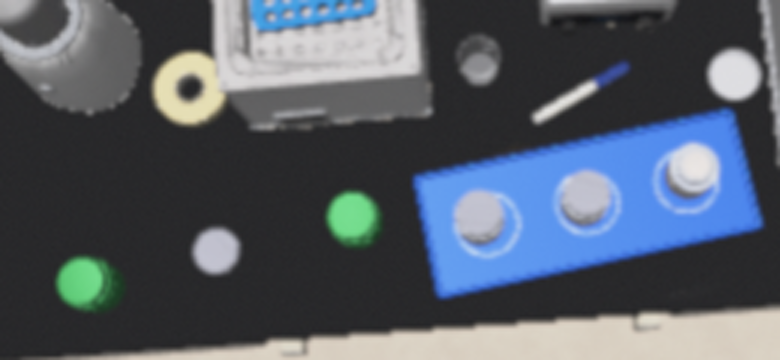

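The wrist view shows the lid at (178,337), with a green tin beside it. The crop confirms the right tin is the open one (white seal and neck), while the left and middle tins wear lids. The measured heights agree with the text. Next I compute the tool-frame steps to get above the lid.

```bash
cat > go.py <<'E'
import sys
from h import *
# go.py x y z [yaw]: prints tool-frame shift (mm, pre-roll axes) and roll to put TCP there, tool y at 'yaw' from world y
o=ctrl.get_obs(); M=R.from_rotvec(o["tool_rot"]).as_matrix()
x=[float(a) for a in sys.argv[1:]]
d=M.T@(np.array(x[:3])-o["tool_pos"])*1000
yaw=np.arctan2(-M[0,1],M[1,1])
print("t",round(float(o["t"]),2),"tcp",o["tool_pos"].round(4),"yaw",round(yaw,4),"tilt z",M[:,2].round(4),"F",o["contact_force"].round(1),"q",o["q"].round(2))
print("shift",d.round(1),"len",np.linalg.norm(d).round(1),"roll",round(-(x[3]-yaw),3) if len(x)>3 else 0)
E
python3 go.py 0.441 0.369 0.15 0.14
```

```text
t 0.15 tcp [0.2016 0.5911 0.2304] yaw -0.3288 tilt z [-6.0e-04 -1.4e-03 -1.0e+00] F [ 0.5  0.3 -0.8] q [ 1.12  0.05  1.61 -0.    1.48 -0.12]
shift [-298.3 -132.8   80.5] len 336.3 roll -0.469
```

```bash
python3 -m handwheel '[{"tx":-27,"ty":-12,"tz":7},{"tx":-27,"ty":-12,"tz":7},{"tx":-27,"ty":-12,"tz":7},{"tx":-27,"ty":-12,"tz":7},{"tx":-27,"ty":-12,"tz":7},{"tx":-27,"ty":-12,"tz":7},{"tx":-27,"ty":-12,"tz":7},{"tx":-27,"ty":-12,"tz":7},{"tx":-27,"ty":-12,"tz":8},{"tx":-27,"ty":-12,"tz":8},{"tx":-28,"ty":-13,"tz":8}]' 70
python3 -m handwheel '[{"roll":-0.117},{"roll":-0.117},{"roll":-0.117},{"roll":-0.117},{}]'
python3 - <<'E'
from h import *
c=cam("wrist"); save(c,"w1.png"); import pickle; pickle.dump(c,open("w1.pkl","wb"))
h=cv2.cvtColor(c["im"],cv2.COLOR_RGB2HSV); P=cloud(c)
m=((P[...,2]>.008)&(P[...,2]<.03)&(abs(P[...,0]-.441)<.05)&(abs(P[...,1]-.369)<.05)).astype(np.uint8)
q=P[m>0]; print(len(q),np.median(q,0),q.min(0),q.max(0))
E
python3 go.py 0.441 0.369 0.03 0.14
```

```text
425 [0.43638753 0.37952858 0.01477092] [0.41601979 0.36104495 0.0080021 ] [0.46643436 0.39513036 0.01736899]
t 0.2 tcp [0.2016 0.5912 0.2305] yaw -0.3288 tilt z [-6.0e-04 -1.2e-03 -1.0e+00] F [ 0.1 -0.2 -0.1] q [ 1.12  0.05  1.61 -0.    1.48 -0.12]
shift [-298.3 -132.7  200.6] len 383.2 roll -0.469$[0]: bad value
$[0]: bad value
```

View pics/w1.png

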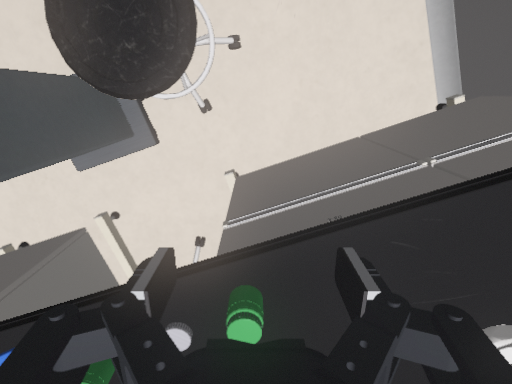

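The moves were refused, and the picture is unchanged from the first wrist view. The rows probably need all four keys.

```bash
python3 -m handwheel '[{"tx":-27,"ty":-12,"tz":7,"roll":0},{"tx":-27,"ty":-12,"tz":7,"roll":0},{"tx":-27,"ty":-12,"tz":7,"roll":0},{"tx":-27,"ty":-12,"tz":7,"roll":0},{"tx":-27,"ty":-12,"tz":7,"roll":0},{"tx":-27,"ty":-12,"tz":7,"roll":0},{"tx":-27,"ty":-12,"tz":7,"roll":0},{"tx":-27,"ty":-12,"tz":7,"roll":0},{"tx":-27,"ty":-12,"tz":8,"roll":0},{"tx":-27,"ty":-12,"tz":8,"roll":0},{"tx":-28,"ty":-13,"tz":8,"roll":0}]' 70
python3 -m handwheel '[{"tx":0,"ty":0,"tz":0,"roll":-0.117},{"tx":0,"ty":0,"tz":0,"roll":-0.117},{"tx":0,"ty":0,"tz":0,"roll":-0.117},{"tx":0,"ty":0,"tz":0,"roll":-0.117},{"tx":0,"ty":0,"tz":0,"roll":0}]'
python3 - <<'E'
from h import *
c=cam("wrist"); save(c,"w2.png"); import pickle; pickle.dump(c,open("w2.pkl","wb"))
h=cv2.cvtColor(c["im"],cv2.COLOR_RGB2HSV); P=cloud(c)
m=((P[...,2]>.008)&(P[...,2]<.03)&(abs(P[...,0]-.441)<.05)&(abs(P[...,1]-.369)<.05)).astype(np.uint8)
q=P[m>0]; print(len(q),np.median(q,0),q.min(0),q.max(0))
E
python3 go.py 0.441 0.369 0.03 0.14
```

```text
t: 1.12
tool_pos: [0.4416, 0.3683, 0.1508]
tool_rot: [-0.514, -3.099, -0.0]
contact_force: [0.5, 0.2, -0.3]
opening: 0.0699
grip_force: 0.0
t: 1.53
tool_pos: [0.4409, 0.3692, 0.151]
tool_rot: [0.221, -3.133, 0.0]
contact_force: [-0.2, 0.1, 1.0]
opening: 0.0695
grip_force: 0.0
1695 [0.43897346 0.37028771 0.01450029] [0.41572387 0.34606622 0.00807321] [0.46444255 0.39528455 0.01666782]
t 1.58 tcp [0.4408 0.3693 0.1511] yaw 0.1367 tilt z [-3.e-04 -2.e-04 -1.e+00] F [ 0.6 -0.3 -0.1] q [ 0.57 -0.    1.81 -0.    1.34 -1.14]
shift [ -0.2  -0.3 121.1] len 121.1 roll -0.003
```

View pics/w2.png

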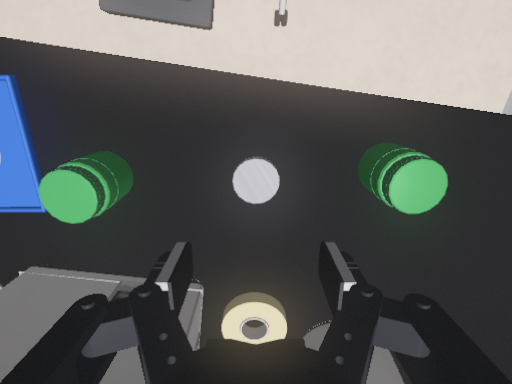

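The lid sits in the picture at (256,181), midway between the two green look-alikes, and the fingers straddle its column. Next is a refined centre.

```bash
cat >> h.py <<'E'
def disc(c,near,zr,z,r=.035):
    """centre of the flat top: pixels whose cloud height is in zr near a point -> contour ellipse -> ray onto z"""
    P=cloud(c); m=((P[...,2]>zr[0])&(P[...,2]<zr[1])&(np.hypot(P[...,0]-near[0],P[...,1]-near[1])<r)).astype(np.uint8)
    k=max(cv2.findContours(m,0,1)[0],key=cv2.contourArea); e=cv2.fitEllipse(k)
    ctr=plane(c,np.array(e[0][0]),np.array(e[0][1]),z)
    w=plane(c,k[:,0,0],k[:,0,1],z)[:,:2].astype(np.float32); cc,rr=cv2.minEnclosingCircle(w)
    return np.array(e[0]).round(1),np.array(e[1]).round(1),ctr.round(4),np.round([*cc,rr],4),np.median(P[m>0][:,2]).round(4)
E
python3 - <<'E'
from h import *
import pickle
c=pickle.load(open("w2.pkl","rb"))
for d in disc(c,(.441,.37),(.011,.02),.0145): print(d)
h=cv2.cvtColor(c["im"],cv2.COLOR_RGB2HSV); m=np.zeros((384,512),np.uint8); m[145:220,220:295]=((h[...,2]>95)&(h[...,1]<90))[145:220,220:295]
k=max(cv2.findContours(m,0,1)[0],key=cv2.contourArea); e=cv2.fitEllipse(k); print(e,plane(c,*map(np.array,e[0]),.0145))
# second view: triangulate with top & side
C=pickle.load(open("c0.pkl","rb")); print(tri(c,e[0],C["top"],(161.63,233.2)),tri(c,e[0],C["side"],(229.04,263.2)))
E
```

```text
[255.9 180.2]
[44.2 45.6]
[0.4394 0.3703 0.0145]
[0.4401 0.3704 0.0245]
0.0145
((255.59609985351562, 180.38140869140625), (45.863136291503906, 46.863643646240234), 93.08980560302734) [0.43961919 0.37004511 0.0145    ]
[0.44187546 0.37030416 0.00652768] [0.44121073 0.37042687 0.01300585]
```

```bash
python3 -m handwheel '[{"tx":1,"ty":1,"tz":30,"roll":0},{"tx":0,"ty":0,"tz":30,"roll":0},{"tx":0,"ty":0,"tz":30,"roll":0},{"tx":0,"ty":0,"tz":25,"roll":0},{"tx":0,"ty":0,"tz":15,"roll":0},{"tx":0,"ty":0,"tz":10,"roll":0},{"tx":0,"ty":0,"tz":6,"roll":0},{"tx":0,"ty":0,"tz":2,"roll":0},{"tx":0,"ty":0,"tz":0,"roll":0},{"tx":0,"ty":0,"tz":0,"roll":0}]' 62
python3 -m handwheel '[{"tx":0,"ty":0,"tz":0,"roll":0},{"tx":0,"ty":0,"tz":0,"roll":0},{"tx":0,"ty":0,"tz":0,"roll":0},{"tx":0,"ty":0,"tz":0,"roll":0},{"tx":0,"ty":0,"tz":0,"roll":0},{"tx":0,"ty":0,"tz":0,"roll":0}]' 40 30
```

```text
t: 2.42
tool_pos: [0.4407, 0.3709, 0.0046]
tool_rot: [-0.218, 3.132, 0.002]
contact_force: [-0.5, -0.2, -0.2]
opening: 0.0619
grip_force: 0.0
t: 2.92
tool_pos: [0.4408, 0.3709, 0.0051]
tool_rot: [-0.218, 3.132, 0.002]
contact_force: [-0.6, -0.0, 5.5]
opening: 0.0471
grip_force: 31.1
```

```bash
python3 -m handwheel '[{"tx":0,"ty":0,"tz":-3,"roll":0},{"tx":0,"ty":0,"tz":-10,"roll":0},{"tx":0,"ty":0,"tz":-25,"roll":0},{"tx":0,"ty":0,"tz":-35,"roll":0},{"tx":0,"ty":0,"tz":-37,"roll":0},{"tx":0,"ty":0,"tz":-37,"roll":0},{"tx":0,"ty":0,"tz":0,"roll":0}]'
python3 - <<'E'
from h import *
c=cam("wrist"); save(c,"w3.png"); import pickle; pickle.dump(c,open("w3.pkl","wb"))
o=ctrl.get_obs(); t=o["tool_pos"]; P=cloud(c); q=P[(np.hypot(P[...,0]-t[0],P[...,1]-t[1])<.027)&(abs(P[...,2]-t[2])<.05)]
print(t,len(q),np.percentile(q[:,2]-t[2],[2,10,50,90,98]))
E
python3 go.py 0.486 -0.160 0.155 0.14
```

```text
t: 3.5
tool_pos: [0.444, 0.3731, 0.1607]
tool_rot: [-0.218, 3.12, 0.012]
contact_force: [0.8, 0.4, 1.5]
opening: 0.0471
grip_force: 31.0
[0.44270587 0.37218382 0.15704776] 7607 [0.00214585 0.01112657 0.01316154 0.03524454 0.04373531]
t 3.55 tcp [0.4427 0.3722 0.157 ] yaw 0.1393 tilt z [ 0.0096  0.0061 -0.9999] F [ 0.5 -0.5 -0.3] q [ 0.57 -0.01  1.8  -0.    1.34 -1.14]
shift [  31.  -533.    -0.8] len 533.9 roll -0.001
```

View pics/w3.png

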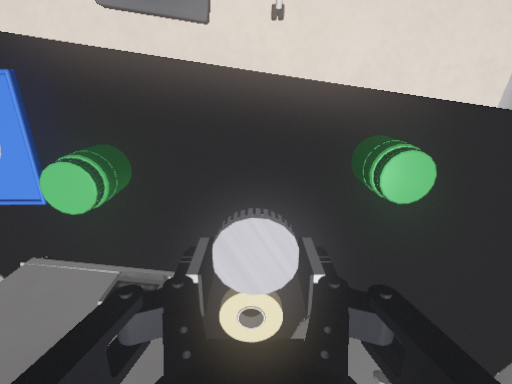

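The lid is gripped between the pads at (256,256), its top facing the camera, and looks level. Next: a check of its tilt and centre in the tool frame while going over to the open tin.

```bash
python3 - <<'E'
from h import *
import pickle
c=pickle.load(open("w3.pkl","rb")); o=ctrl.get_obs()
Tc=np.array(optics.camera_params("wrist")["tool_from_camera"]); T=dict(c,E=Tc)
P=cloud(T); s=(np.hypot(P[...,0],P[...,1])<.022)&(P[...,2]<-.009)&(P[...,2]>-.018); q=P[s]
A=np.c_[q[:,:2],np.ones(len(q))]; print(len(q),"plane slopes,h",np.linalg.lstsq(A,q[:,2],rcond=None)[0])
h=cv2.cvtColor(c["im"],cv2.COLOR_RGB2HSV); m=((h[...,2]>110)&(h[...,1]<70)).astype(np.uint8); M=np.zeros_like(m); M[212:300,210:302]=m[212:300,210:302]
M=cv2.morphologyEx(M,cv2.MORPH_OPEN,np.ones((5,5)))
k=max(cv2.findContours(M,0,1)[0],key=cv2.contourArea); e=cv2.fitEllipse(k); print(e)
zt=-.0125; r=ray(T,*map(np.array,e[0])); r=Tc[:3,:3]@r; print("centre in tool",Tc[:3,3]+r*(zt-Tc[2,3])/r[2])
E
python3 -m handwheel '[{"tx":1,"ty":-20,"tz":0,"roll":0},{"tx":3,"ty":-36,"tz":0,"roll":0},{"tx":3,"ty":-36,"tz":0,"roll":0},{"tx":3,"ty":-36,"tz":0,"roll":0},{"tx":2,"ty":-36,"tz":0,"roll":0},{"tx":2,"ty":-36,"tz":0,"roll":0},{"tx":2,"ty":-36,"tz":0,"roll":0},{"tx":2,"ty":-36,"tz":0,"roll":0}]'
python3 -m handwheel '[{"tx":2,"ty":-36,"tz":0,"roll":0},{"tx":2,"ty":-36,"tz":0,"roll":0},{"tx":2,"ty":-36,"tz":0,"roll":0},{"tx":2,"ty":-36,"tz":0,"roll":0},{"tx":2,"ty":-36,"tz":0,"roll":0},{"tx":2,"ty":-36,"tz":0,"roll":0},{"tx":1,"ty":-30,"tz":0,"roll":0},{"tx":0,"ty":-15,"tz":0,"roll":0},{"tx":0,"ty":0,"tz":0,"roll":0},{"tx":0,"ty":0,"tz":0,"roll":0}]'
python3 go.py 0.486 -0.160 0.155 0.14
python3 - <<'E'
from h import *
c=cam("wrist"); save(c,"w4.png"); import pickle; pickle.dump(c,open("w4.pkl","wb"))
E
```

```text
3479 plane slopes,h [-0.00330524  0.00024306 -0.00965811]
((254.58262634277344, 258.5972900390625), (83.73912048339844, 87.82440948486328), 63.130313873291016)
centre in tool [ 0.00216726  0.00044715 -0.0125    ]
t: 4.22
tool_pos: [0.4585, 0.0967, 0.1491]
tool_rot: [0.219, -3.132, -0.0]
contact_force: [0.2, -1.0, -2.0]
opening: 0.0477
grip_force: 31.0
t: 5.05
tool_pos: [0.4824, -0.1616, 0.1493]
tool_rot: [0.216, -3.132, -0.003]
contact_force: [-0.2, 0.2, -0.8]
opening: 0.0473
grip_force: 31.1
t 5.05 tcp [ 0.4824 -0.1616  0.1493] yaw 0.1379 tilt z [-0.0018  0.0017 -1.    ] F [-0.2  0.2 -0.8] q [-0.47 -0.16  1.96  0.    1.35 -2.18]
shift [-3.8  1.1 -5.7] len 6.9 roll -0.002
```

View pics/w4.png

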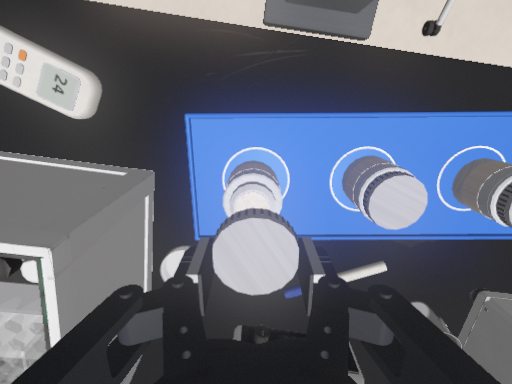

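Below the held lid, the open tin's neck shows at (255,195) beyond the lid's rim. The middle and left tins are at (390,190) and (490,190). I raise the tool 80 mm to see the whole neck.

```bash
python3 -m handwheel '[{"tx":-2,"ty":1,"tz":-20,"roll":0},{"tx":-2,"ty":0,"tz":-30,"roll":0},{"tx":0,"ty":0,"tz":-25,"roll":0},{"tx":0,"ty":0,"tz":-10,"roll":0},{"tx":0,"ty":0,"tz":0,"roll":0},{"tx":0,"ty":0,"tz":0,"roll":0}]'
python3 - <<'E'
from h import *
import pickle
c=cam("wrist"); pickle.dump(c,open("w5.pkl","wb")); o=ctrl.get_obs()
P=cloud(c); 
near=np.array([.486,-.16])
s=(np.hypot(*(P[...,:2]-near).transpose(2,0,1))<.04)&(P[...,2]>.03)&(P[...,2]<.1)
print(np.histogram(P[s][:,2],bins=np.arange(.03,.1,.004)))
c0=pickle.load(open("w3.pkl","rb")); Tc=np.array(optics.camera_params("wrist")["tool_from_camera"])
for cc in (c0,c):
    for d in disc(dict(cc,E=Tc),(0,0),(-.0135,-.006),-.0097,.04): print("lid in tool",d)
v=(slice(110,300),slice(160,480))
cv2.imwrite("pics/w5.png",cv2.resize(c["im"][v],None,fx=2.4,fy=2.4,interpolation=cv2.INTER_CUBIC)[...,::-1])
for z0,z1,z in((.066,.074,.07),(.054,.063,.058)):
    print([x for x in disc(c,near,(z0,z1),z)])
E
```

```text
t: 5.6
tool_pos: [0.4868, -0.1593, 0.2348]
tool_rot: [0.221, -3.134, -0.0]
contact_force: [-0.7, 0.1, -1.0]
opening: 0.0471
grip_force: 31.1
(array([ 18,  25,  37,  21,  21,  23, 465, 152,  71, 614, 258,   0,   0,
         0,   0,   0,   0]), array([0.03 , 0.034, 0.038, 0.042, 0.046, 0.05 , 0.054, 0.058, 0.062,
       0.066, 0.07 , 0.074, 0.078, 0.082, 0.086, 0.09 , 0.094, 0.098]))
lid in tool [255.5 254.1]
lid in tool [76.  99.6]
lid in tool [ 0.0032  0.0009 -0.0097]
lid in tool [0.0075 0.0012 0.0307]
lid in tool -0.0094
lid in tool [255.3 254.1]
lid in tool [75.9 99.5]
lid in tool [ 0.0032  0.0008 -0.0097]
lid in tool [0.0078 0.0009 0.0309]
lid in tool -0.0094
[array([251.8, 173.7]), array([32. , 33.2]), array([ 0.4867, -0.1626,  0.07  ]), array([ 0.4869, -0.1624,  0.02  ]), np.float64(0.0695)]
[array([251.9, 171.1]), array([43.2, 44.4]), array([ 0.4868, -0.1625,  0.058 ]), array([ 0.4875, -0.1626,  0.0269]), np.float64(0.0574)]
```

View pics/w5.png

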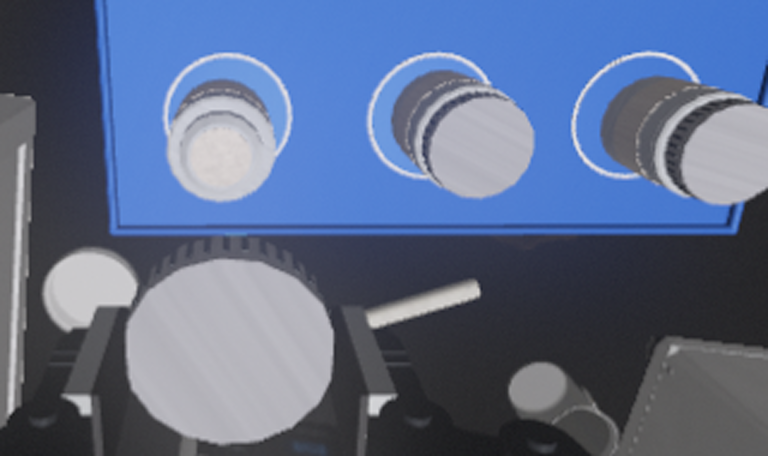

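The neck centre is at (0.4868, -0.1625), radius 20 mm, with its top at 0.0695 and the shoulder at 0.0574, which agrees with the text. The crop shows the open tin's neck at about (220,155), with the held lid clear of it.

```bash
python3 - <<'E'
from h import *
import pickle
Tc=np.array(optics.camera_params("wrist")["tool_from_camera"])
for f in("w3","w5"):
    c=pickle.load(open(f+".pkl","rb")); T=dict(c,E=Tc); P=cloud(T)
    m=((abs(P[...,2]+.0097)<.0025)&(abs(P[...,1])<.0232)&(abs(P[...,0])<.032)).astype(np.uint8)
    k=max(cv2.findContours(m,0,1)[0],key=cv2.contourArea)[:,0]; w=plane(T,k[:,0],k[:,1],-.0097)
    w=w[abs(w[:,1])<.0215]; A=np.c_[2*w[:,:2],np.ones(len(w))]; s=np.linalg.lstsq(A,(w[:,:2]**2).sum(1),rcond=None)[0]; print(s[:2],np.sqrt(s[2]+s[0]**2+s[1]**2), w.min(0),w.max(0))
E
python3 go.py 0.4876 -0.1624 0.085 0.138
```

```text
[0.00134294 0.00092778] 0.023915061874362226 [-0.02291821 -0.02147201 -0.0097    ] [ 0.02569529  0.02135674 -0.0097    ]
[0.00132938 0.00097678] 0.023905257576186337 [-0.02291821 -0.02122773 -0.0097    ] [ 0.02569625  0.02135674 -0.0097    ]
t 5.65 tcp [ 0.4862 -0.1592  0.2335] yaw 0.1403 tilt z [-0.0022  0.0012 -1.    ] F [-0.8  0.  -0.3] q [-0.46 -0.22  1.87  0.    1.5  -2.17]
shift [ -1.3  -3.5 148.5] len 148.6 roll 0.002
```

```bash
python3 -m handwheel '[{"tx":-1.8,"ty":-4,"tz":20,"roll":0},{"tx":0,"ty":0,"tz":30,"roll":0},{"tx":0,"ty":0,"tz":30,"roll":0},{"tx":0,"ty":0,"tz":25,"roll":0},{"tx":0,"ty":0,"tz":18,"roll":0},{"tx":0,"ty":0,"tz":12,"roll":0},{"tx":0,"ty":0,"tz":8,"roll":0},{"tx":0,"ty":0,"tz":3,"roll":0},{"tx":0,"ty":0,"tz":0,"roll":0},{"tx":0,"ty":0,"tz":0,"roll":0},{"tx":0,"ty":0,"tz":0,"roll":0}]'
python3 go.py 0.488 -0.163 0.0643 0.138
python3 - <<'E'
from h import *
c=cam("wrist"); P=cloud(c)
near=np.array([.487,-.1625]); s=(np.hypot(*(P[...,:2]-near).transpose(2,0,1))<.035)
print(np.histogram(P[s][:,2],bins=np.arange(.03,.12,.006)))
E
```

```text
t: 6.57
tool_pos: [0.4902, -0.1645, 0.0908]
tool_rot: [-0.218, 3.132, -0.002]
contact_force: [0.5, -0.0, 0.1]
opening: 0.0468
grip_force: 31.1
t 6.57 tcp [ 0.4902 -0.1645  0.0908] yaw 0.1392 tilt z [ 0.0023 -0.0012 -1.    ] F [ 0.5 -0.   0.1] q [-0.47 -0.08  1.99  0.    1.23 -2.18]
shift [ 2.   1.9 26.5] len 26.6 roll 0.001
(array([ 130,  186,  149,  163, 1169,  214,  295,    0,    0,  177,  406,
       5680,  366,  411]), array([0.03 , 0.036, 0.042, 0.048, 0.054, 0.06 , 0.066, 0.072, 0.078,
       0.084, 0.09 , 0.096, 0.102, 0.108, 0.114]))
```

```bash
python3 -m handwheel '[{"tx":0,"ty":0,"tz":0,"roll":0}]' | sed -n 2,3p; python3 -m handwheel '[{"tx":0,"ty":0,"tz":0,"roll":0}]'| sed -n 2,3p; python3 -m handwheel '[{"tx":0,"ty":0,"tz":0,"roll":0},{"tx":0,"ty":0,"tz":0,"roll":0}]'| sed -n 2,3p; python3 go.py 0.488 -0.163 0.0643 0.138
python3 - <<'E'
from h import *
import pickle
c=cam("wrist"); P=cloud(c);o=ctrl.get_obs();print(o["tool_pos"],np.array(o["q"]).round(4))
near=np.array([.487,-.1625]);d=(P[...,:2]-near)
for z0,z1,z in((.055,.0605,.058),(.0665,.072,.07)):
    s=((np.hypot(d[...,0],d[...,1])<.03)&(P[...,2]>z0)&(P[...,2]<z1)).astype(np.uint8); cs=cv2.findContours(s,0,1)[0]; k=np.concatenate(cs)[:,0]
    w=plane(c,k[:,0],k[:,1],z); print(z,s.sum(),w.min(0),w.max(0))
pickle.dump(c,open("w6.pkl","wb"))
E
```

```text
tool_pos: [0.4899, -0.1644, 0.0905]
tool_rot: [-0.218, 3.132, -0.002]
tool_pos: [0.4896, -0.1643, 0.0901]
tool_rot: [-0.218, 3.133, -0.001]
tool_pos: [0.4893, -0.1641, 0.0896]
tool_rot: [-0.218, 3.134, -0.0]
t 6.95 tcp [ 0.4893 -0.1641  0.0896] yaw 0.1392 tilt z [ 4.e-04 -2.e-04 -1.e+00] F [-0.4 -0.9  0.5] q [-0.47 -0.08  1.99  0.    1.23 -2.18]
shift [ 1.1  1.3 25.3] len 25.3 roll 0.001
[ 0.48924684 -0.16407084  0.08945297] [-0.4679 -0.0755  1.9874 -0.      1.2294 -2.1779]
0.058 1134 [ 0.46058432 -0.18879557  0.058     ] [ 0.49350765 -0.13623183  0.058     ]
0.07 144 [ 0.46742372 -0.17750315  0.07      ] [ 0.47491468 -0.14779671  0.07      ]
```

```bash
python3 -m handwheel '[{"tx":0,"ty":0,"tz":2,"roll":0},{"tx":0,"ty":0,"tz":2,"roll":0},{"tx":0,"ty":0,"tz":2,"roll":0},{"tx":0,"ty":0,"tz":2,"roll":0},{"tx":0,"ty":0,"tz":0,"roll":0},{"tx":0,"ty":0,"tz":0,"roll":0},{"tx":0,"ty":0,"tz":0,"roll":0},{"tx":0,"ty":0,"tz":0,"roll":0},{"tx":0,"ty":0,"tz":0,"roll":0},{"tx":0,"ty":0,"tz":0,"roll":0}]'
python3 go.py 0.4886 -0.1632 0.0643 0.138
```

```text
t: 7.83
tool_pos: [0.4893, -0.1641, 0.0814]
tool_rot: [-0.219, 3.134, -0.0]
contact_force: [-0.5, 0.0, -0.5]
opening: 0.0474
grip_force: 31.1
t 7.83 tcp [ 0.4893 -0.1641  0.0814] yaw 0.1393 tilt z [ 2.e-04 -1.e-04 -1.e+00] F [-0.5  0.  -0.5] q [-0.47 -0.06  1.99 -0.    1.21 -2.18]
shift [ 0.5  1.  17.1] len 17.2 roll 0.001
```

```bash
python3 -m handwheel '[{"tx":0.6,"ty":1,"tz":0,"roll":0},{"tx":0,"ty":0,"tz":1,"roll":0},{"tx":0,"ty":0,"tz":1,"roll":0},{"tx":0,"ty":0,"tz":1.5,"roll":0},{"tx":0,"ty":0,"tz":1.5,"roll":0},{"tx":0,"ty":0,"tz":1.5,"roll":0},{"tx":0,"ty":0,"tz":1.5,"roll":0},{"tx":0,"ty":0,"tz":0,"roll":0},{"tx":0,"ty":0,"tz":0,"roll":0}]'
python3 -m handwheel '[{"tx":0,"ty":0,"tz":1,"roll":0},{"tx":0,"ty":0,"tz":1,"roll":0},{"tx":0,"ty":0,"tz":1,"roll":0},{"tx":0,"ty":0,"tz":0,"roll":0}]'
python3 go.py 0.4886 -0.1632 0.0643 0.138
```

```text
t: 8.58
tool_pos: [0.4884, -0.1631, 0.0731]
tool_rot: [0.218, -3.134, -0.0]
contact_force: [-0.8, -0.2, -0.9]
opening: 0.0469
grip_force: 31.1
t: 8.92
tool_pos: [0.4883, -0.1631, 0.07]
tool_rot: [0.219, -3.134, -0.0]
contact_force: [0.2, 0.6, -0.4]
opening: 0.0469
grip_force: 31.1
t 8.92 tcp [ 0.4883 -0.1631  0.07  ] yaw 0.1392 tilt z [-4.e-04  2.e-04 -1.e+00] F [ 0.2  0.6 -0.4] q [-0.47 -0.05  2.   -0.    1.19 -2.18]
shift [-0.3 -0.2  5.7] len 5.8 roll 0.001
```

No contact yet at 5 mm past the neck's top, so the lid is over the neck.

```bash
python3 -m handwheel '[{"tx":0,"ty":0,"tz":1,"roll":0},{"tx":0,"ty":0,"tz":1,"roll":0},{"tx":0,"ty":0,"tz":1,"roll":0},{"tx":0,"ty":0,"tz":1,"roll":0},{"tx":0,"ty":0,"tz":0,"roll":0}]'
python3 -m handwheel '[{"tx":0,"ty":0,"tz":1,"roll":0},{"tx":0,"ty":0,"tz":0.5,"roll":0},{"tx":0,"ty":0,"tz":0,"roll":0},{"tx":0,"ty":0,"tz":0,"roll":0}]'
```

```text
t: 9.33
tool_pos: [0.4883, -0.1631, 0.066]
tool_rot: [0.218, -3.134, -0.0]
contact_force: [-1.2, -0.3, 0.4]
opening: 0.0469
grip_force: 31.1
t: 9.67
tool_pos: [0.4884, -0.1632, 0.0648]
tool_rot: [0.218, -3.134, 0.0]
contact_force: [0.1, 0.8, 0.4]
opening: 0.0474
grip_force: 31.1
```

```bash
python3 -m handwheel '[{"tx":0,"ty":0,"tz":0.5,"roll":0},{"tx":0,"ty":0,"tz":0.5,"roll":0},{"tx":0,"ty":0,"tz":0,"roll":0}]'
python3 -m handwheel '[{"tx":0,"ty":0,"tz":0.5,"roll":0},{"tx":0,"ty":0,"tz":0,"roll":0},{"tx":0,"ty":0,"tz":0,"roll":0}]'
```

```text
t: 9.92
tool_pos: [0.4886, -0.1632, 0.0641]
tool_rot: [-0.218, 3.134, -0.0]
contact_force: [-0.4, 0.3, 1.2]
opening: 0.0469
grip_force: 31.2
t: 10.17
tool_pos: [0.4886, -0.1632, 0.0641]
tool_rot: [-0.219, 3.134, -0.0]
contact_force: [-1.7, 1.3, 4.5]
opening: 0.0467
grip_force: 31.5
```

Contact came at the predicted height, so the lid is seated. I release, rise and check.

```bash
python3 -m handwheel '[{"tx":0,"ty":0,"tz":0,"roll":0},{"tx":0,"ty":0,"tz":0,"roll":0},{"tx":0,"ty":0,"tz":0,"roll":0},{"tx":0,"ty":0,"tz":-4,"roll":0},{"tx":0,"ty":0,"tz":-15,"roll":0},{"tx":0,"ty":0,"tz":-35,"roll":0},{"tx":0,"ty":0,"tz":-35,"roll":0},{"tx":0,"ty":0,"tz":-12,"roll":0},{"tx":0,"ty":0,"tz":0,"roll":0},{"tx":0,"ty":0,"tz":0,"roll":0}]' 66
python3 - <<'E'
from h import *
import pickle
c=cam("wrist"); pickle.dump(c,open("w7.pkl","wb")); save(c,"w7.png"); P=cloud(c)
near=np.array([.487,-.1625])
for d in disc(c,near,(.0705,.08),.074): print(d)
s=(np.hypot(*(P[...,:2]-near).transpose(2,0,1))<.021)&(P[...,2]>.065); q=P[s]
A=np.c_[q[:,:2]-near,np.ones(len(q))]; print("slopes,height",np.linalg.lstsq(A,q[:,2],rcond=None)[0])
for n in((.461,-.044),(.4495,.0725)):
    for d in disc(c,n,(.0705,.08),.074): print(d)
E
python3 go.py 0.4495 0.0725 0.16 0.138
```

```text
t: 11.0
tool_pos: [0.4887, -0.1633, 0.1647]
tool_rot: [-0.218, 3.133, -0.001]
contact_force: [-0.8, 1.1, -2.0]
opening: 0.0662
grip_force: 0.0
[255.6 194.3]
[51.  53.5]
[ 0.4868 -0.1626  0.074 ]
[ 0.4875 -0.1624  0.0245]
0.0735
slopes,height [-6.64089456 -0.94377863  0.14997189]
[393.3 188.8]
[49.3 57.7]
[ 0.4649 -0.0441  0.074 ]
[ 0.4661 -0.0444  0.0249]
0.0734
[505.5 198.6]
[14.  41.3]
[0.46  0.056 0.074]
[0.4579 0.06   0.0201]
0.0731
t 11.05 tcp [ 0.4878 -0.1628  0.1631] yaw 0.1392 tilt z [-1.5e-03  8.0e-04 -1.0e+00] F [-0.5  0.4 -0.8] q [-0.47 -0.16  1.94  0.    1.37 -2.18]
shift [  5.3 238.4   3.3] len 238.5 roll 0.001
```

View pics/w7.png

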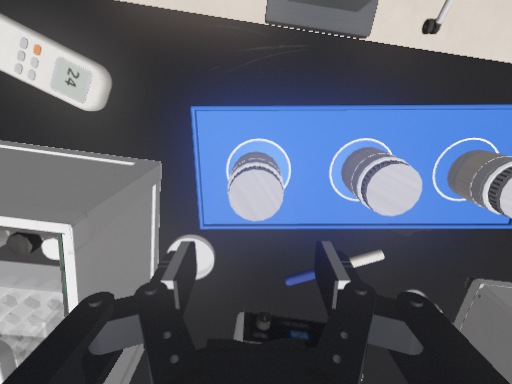

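The lid is on the right tin at (256,192). Its top is at 0.0735, matching the lidded tins (0.0734), and it is concentric. Next I go over the left tin.

```bash
python3 -m handwheel '[{"tx":0.5,"ty":15,"tz":0,"roll":0},{"tx":0.5,"ty":32,"tz":0,"roll":0},{"tx":0.5,"ty":34,"tz":0,"roll":0},{"tx":0.5,"ty":34,"tz":0,"roll":0},{"tx":0.5,"ty":34,"tz":0,"roll":0},{"tx":1,"ty":34,"tz":0,"roll":0},{"tx":1,"ty":30,"tz":0,"roll":0},{"tx":1,"ty":18,"tz":0,"roll":0},{"tx":0,"ty":7,"tz":0,"roll":0},{"tx":0,"ty":0,"tz":0,"roll":0},{"tx":0,"ty":0,"tz":0,"roll":0}]'
python3 - <<'E'
from h import *
import pickle
c=cam("wrist"); pickle.dump(c,open("w8.pkl","wb")); P=cloud(c)
for n in((.4495,.0725),(.464,-.044)):
  for zz in((.0705,.08,.074),(.052,.061,.058)):
    print(disc(c,n,zz[:2],zz[2]))
# tray outline & floor
h=cv2.cvtColor(c["im"],cv2.COLOR_RGB2HSV); f=P[(h[...,0]>100)&(h[...,0]<125)&(h[...,1]>140)&(abs(P[...,2])<.015)]; print("floor z",np.percentile(f[:,2],[5,50,95]))
E
python3 go.py 0.4495 0.0725 0.014 0.138
```

```text
t: 11.97
tool_pos: [0.4493, 0.0717, 0.1631]
tool_rot: [0.219, -3.132, 0.001]
contact_force: [-0.0, -0.5, 0.0]
opening: 0.0662
grip_force: 0.0
(array([257.8, 200.1]), array([50.6, 53.9]), array([0.4515, 0.0751, 0.074 ]), array([0.4523, 0.0754, 0.0246]), np.float64(0.0735))
(array([257.9, 198.2]), array([56.4, 60.2]), array([0.4556, 0.0758, 0.058 ]), array([0.4506, 0.0745, 0.0265]), np.float64(0.057))
(array([124. , 196.5]), array([49.2, 57.9]), array([ 0.4647, -0.0417,  0.074 ]), array([ 0.4651, -0.0417,  0.0251]), np.float64(0.0735))
(array([126.2, 195.1]), array([59.3, 66.6]), array([ 0.4698, -0.0468,  0.058 ]), array([ 0.4638, -0.0402,  0.027 ]), np.float64(0.0569))
floor z [0.0025268  0.00395537 0.00882922]
t 12.02 tcp [0.4497 0.0712 0.1635] yaw 0.1388 tilt z [-1.4e-03 -5.0e-04 -1.0e+00] F [ 1.  -0.7  0.5] q [-0.01 -0.32  2.07 -0.    1.4  -1.72]
shift [ -0.3   1.3 149.5] len 149.5 roll 0.001
```

```bash
python3 -m handwheel '[{"tx":-1.3,"ty":2,"tz":20,"roll":0},{"tx":-1,"ty":1.7,"tz":32,"roll":0},{"tx":0,"ty":0,"tz":32,"roll":0},{"tx":0,"ty":0,"tz":28,"roll":0},{"tx":0,"ty":0,"tz":18,"roll":0},{"tx":0,"ty":0,"tz":11,"roll":0},{"tx":0,"ty":0,"tz":6,"roll":0},{"tx":0,"ty":0,"tz":2,"roll":0},{"tx":0,"ty":0,"tz":0,"roll":0},{"tx":0,"ty":0,"tz":0,"roll":0},{"tx":0,"ty":0,"tz":0,"roll":0}]' 70
python3 go.py 0.4515 0.0752 0.014 0.138
```

```text
t: 12.93
tool_pos: [0.4531, 0.0757, 0.0168]
tool_rot: [-0.218, 3.131, -0.0]
contact_force: [0.8, 0.1, 0.3]
opening: 0.0701
grip_force: 0.0
t 12.93 tcp [0.4531 0.0757 0.0168] yaw 0.1391 tilt z [ 0.0029 -0.     -1.    ] F [0.8 0.1 0.3] q [ 0.   -0.11  2.15 -0.    1.09 -1.71]
shift [ 1.6 -0.3  2.8] len 3.2 roll 0.001
```

```bash
python3 -m handwheel '[{"tx":0.5,"ty":0,"tz":0,"roll":0},{"tx":0,"ty":0,"tz":0,"roll":0},{"tx":0,"ty":0,"tz":0,"roll":0},{"tx":0,"ty":0,"tz":0,"roll":0},{"tx":0,"ty":0,"tz":0,"roll":0},{"tx":0,"ty":0,"tz":0,"roll":0}]' 40 60
python3 -m handwheel '[{"tx":0,"ty":0,"tz":0,"roll":0},{"tx":0,"ty":0,"tz":0,"roll":0},{"tx":0,"ty":0,"tz":0,"roll":0},{"tx":0,"ty":0,"tz":0,"roll":0}]'
```

```text
t: 13.43
tool_pos: [0.4525, 0.0757, 0.0167]
tool_rot: [-0.219, 3.132, -0.001]
contact_force: [-1.1, -0.4, 6.2]
opening: 0.0525
grip_force: 63.3
t: 13.77
tool_pos: [0.4524, 0.0757, 0.0167]
tool_rot: [-0.219, 3.132, -0.001]
contact_force: [-0.6, -0.9, 6.1]
opening: 0.0526
grip_force: 63.3
```

```bash
python3 -m handwheel '[{"tx":0,"ty":0,"tz":-2,"roll":0},{"tx":0,"ty":0,"tz":-5,"roll":0},{"tx":0,"ty":0,"tz":-8,"roll":0},{"tx":0,"ty":0,"tz":-10,"roll":0},{"tx":0,"ty":0,"tz":-10,"roll":0},{"tx":0,"ty":0,"tz":-8,"roll":0},{"tx":0,"ty":0,"tz":-5,"roll":0},{"tx":0,"ty":0,"tz":-2,"roll":0},{"tx":0,"ty":0,"tz":0,"roll":0},{"tx":0,"ty":0,"tz":0,"roll":0},{"tx":0,"ty":0,"tz":0,"roll":0}]'
python3 -m handwheel '[{"tx":0,"ty":0,"tz":0,"roll":0},{"tx":0,"ty":0,"tz":0,"roll":0},{"tx":0,"ty":0,"tz":0,"roll":0},{"tx":0,"ty":0,"tz":0,"roll":0},{"tx":0,"ty":0,"tz":0,"roll":0},{"tx":0,"ty":0,"tz":0,"roll":0},{"tx":0,"ty":0,"tz":0,"roll":0}]'
python3 -m handwheel '[{"tx":0,"ty":0,"tz":0,"roll":0},{"tx":0,"ty":0,"tz":0,"roll":0},{"tx":0,"ty":0,"tz":0,"roll":0},{"tx":0,"ty":0,"tz":0,"roll":0},{"tx":0,"ty":0,"tz":0,"roll":0},{"tx":0,"ty":0,"tz":0,"roll":0},{"tx":0,"ty":0,"tz":0,"roll":0}]'; python3 -c "
from station import ctrl; o=ctrl.get_obs(); print(o['q'].round(3),o['effort'].round(2),o['wrist_torque'].round(3))"
```

```text
t: 14.68
tool_pos: [0.4508, 0.0757, 0.0647]
tool_rot: [0.218, -3.133, -0.0]
contact_force: [-0.5, 0.1, -1.7]
opening: 0.0519
grip_force: 62.8
t: 15.27
tool_pos: [0.4513, 0.0757, 0.0653]
tool_rot: [-0.218, 3.134, 0.0]
contact_force: [-0.3, -0.0, -2.3]
opening: 0.0516
grip_force: 62.8
t: 15.85
tool_pos: [0.4512, 0.0757, 0.0653]
tool_rot: [0.219, -3.134, 0.0]
contact_force: [-0.4, -0.2, -1.6]
opening: 0.052
grip_force: 62.8
[ 0.003 -0.192  2.137 -0.     1.197 -1.707] [  0.   -25.49 -34.04   0.    -0.    -0.  ] [ 0.037  0.001 -0.027]
```

About 1.9 N, so this is the light tin. I set it down.

```bash
python3 -m handwheel '[{"tx":0,"ty":0,"tz":3,"roll":0},{"tx":0,"ty":0,"tz":9,"roll":0},{"tx":0,"ty":0,"tz":12,"roll":0},{"tx":0,"ty":0,"tz":11,"roll":0},{"tx":0,"ty":0,"tz":6,"roll":0},{"tx":0,"ty":0,"tz":3,"roll":0},{"tx":0,"ty":0,"tz":1,"roll":0},{"tx":0,"ty":0,"tz":0,"roll":0},{"tx":0,"ty":0,"tz":0,"roll":0},{"tx":0,"ty":0,"tz":0,"roll":0},{"tx":0,"ty":0,"tz":0,"roll":0}]'
python3 -m handwheel '[{"tx":0,"ty":0,"tz":1,"roll":0},{"tx":0,"ty":0,"tz":1,"roll":0},{"tx":0,"ty":0,"tz":1,"roll":0},{"tx":0,"ty":0,"tz":1,"roll":0},{"tx":0,"ty":0,"tz":0,"roll":0},{"tx":0,"ty":0,"tz":0,"roll":0}]'
```

```text
t: 16.77
tool_pos: [0.4518, 0.0757, 0.0209]
tool_rot: [-0.218, 3.133, -0.0]
contact_force: [-0.1, 0.5, -1.5]
opening: 0.0522
grip_force: 62.9
t: 17.27
tool_pos: [0.4513, 0.0757, 0.0167]
tool_rot: [0.219, -3.134, 0.0]
contact_force: [-2.6, 0.2, 3.5]
opening: 0.0521
grip_force: 63.3
```

```bash
python3 -m handwheel '[{"tx":0,"ty":0,"tz":0,"roll":0},{"tx":0,"ty":0,"tz":0,"roll":0},{"tx":0,"ty":0,"tz":0,"roll":0},{"tx":0,"ty":0,"tz":0,"roll":0},{"tx":0,"ty":0,"tz":-10,"roll":0},{"tx":0,"ty":0,"tz":-30,"roll":0},{"tx":0,"ty":0,"tz":-35,"roll":0},{"tx":0,"ty":0,"tz":-35,"roll":0},{"tx":0,"ty":0,"tz":-28,"roll":0},{"tx":0,"ty":0,"tz":-12,"roll":0}]' 70
python3 -m handwheel '[{"tx":0,"ty":-20,"tz":0,"roll":0},{"tx":0,"ty":-35,"tz":0,"roll":0},{"tx":0,"ty":-35,"tz":0,"roll":0},{"tx":0,"ty":-20,"tz":0,"roll":0},{"tx":0,"ty":-8,"tz":0,"roll":0},{"tx":0,"ty":0,"tz":0,"roll":0},{"tx":0,"ty":0,"tz":0,"roll":0},{"tx":0,"ty":0,"tz":0,"roll":0}]'
python3 - <<'E'
from h import *
import pickle
c=cam("wrist"); pickle.dump(c,open("w9.pkl","wb"))
for n in((.4515,.0755),(.464,-.043),(.487,-.1625)):
    print(disc(c,n,(.0705,.08),.074))
print(disc(c,(.464,-.043),(.052,.061),.058))
E
python3 go.py 0.4648 -0.0425 0.014 0.138
```

```text
t: 18.1
tool_pos: [0.4537, 0.0757, 0.1722]
tool_rot: [-0.218, 3.125, -0.001]
contact_force: [-0.1, 0.1, -0.6]
opening: 0.0701
grip_force: 0.0
t: 18.77
tool_pos: [0.4673, -0.0401, 0.1659]
tool_rot: [0.22, -3.133, -0.001]
contact_force: [-0.4, -0.3, 0.3]
opening: 0.0701
grip_force: 0.0
(array([385.8, 195.6]), array([48.5, 56.3]), array([0.4506, 0.0753, 0.074 ]), array([0.4513, 0.0752, 0.0247]), np.float64(0.0734))
(array([251.9, 193.1]), array([50.8, 53.7]), array([ 0.4649, -0.0427,  0.074 ]), array([ 0.4655, -0.0422,  0.0246]), np.float64(0.0735))
(array([116.1, 198.3]), array([48.4, 57.6]), array([ 0.4867, -0.1616,  0.074 ]), array([ 0.4868, -0.1614,  0.0253]), np.float64(0.0736))
(array([252.1, 191.8]), array([56.5, 60.8]), array([ 0.4692, -0.0421,  0.058 ]), array([ 0.4646, -0.0428,  0.0266]), np.float64(0.0569))
t 18.82 tcp [ 0.4674 -0.0401  0.166 ] yaw 0.1406 tilt z [-5.e-04  5.e-04 -1.e+00] F [ 0.6  0.1 -0.6] q [-0.24 -0.29  2.03  0.    1.39 -1.96]
shift [  2.8  -2.1 152. ] len 152.1 roll 0.003
```

```bash
python3 -m handwheel '[{"tx":1.5,"ty":-1.3,"tz":20,"roll":0},{"tx":1,"ty":-1,"tz":32,"roll":0},{"tx":0,"ty":0,"tz":32,"roll":0},{"tx":0,"ty":0,"tz":28,"roll":0},{"tx":0,"ty":0,"tz":18,"roll":0},{"tx":0,"ty":0,"tz":11,"roll":0},{"tx":0,"ty":0,"tz":6,"roll":0},{"tx":0,"ty":0,"tz":3,"roll":0},{"tx":0,"ty":0,"tz":0,"roll":0},{"tx":0,"ty":0,"tz":0,"roll":0},{"tx":0,"ty":0,"tz":0,"roll":0}]' 70
python3 -m handwheel '[{"tx":0,"ty":0,"tz":0,"roll":0},{"tx":0,"ty":0,"tz":0,"roll":0},{"tx":0,"ty":0,"tz":0,"roll":0},{"tx":0,"ty":0,"tz":0,"roll":0},{"tx":0,"ty":0,"tz":0,"roll":0},{"tx":0,"ty":0,"tz":0,"roll":0},{"tx":0,"ty":0,"tz":0,"roll":0},{"tx":0,"ty":0,"tz":0,"roll":0}]' 40 60
```

```text
t: 19.73
tool_pos: [0.4667, -0.044, 0.0178]
tool_rot: [-0.218, 3.131, -0.001]
contact_force: [0.0, 0.8, -0.2]
opening: 0.0695
grip_force: 0.0
t: 20.4
tool_pos: [0.4665, -0.0437, 0.0178]
tool_rot: [-0.218, 3.132, 0.001]
contact_force: [-1.0, 1.6, 5.8]
opening: 0.0531
grip_force: 63.4
```

```bash
python3 -m handwheel '[{"tx":0,"ty":0,"tz":-2,"roll":0},{"tx":0,"ty":0,"tz":-5,"roll":0},{"tx":0,"ty":0,"tz":-8,"roll":0},{"tx":0,"ty":0,"tz":-10,"roll":0},{"tx":0,"ty":0,"tz":-10,"roll":0},{"tx":0,"ty":0,"tz":-8,"roll":0},{"tx":0,"ty":0,"tz":-5,"roll":0},{"tx":0,"ty":0,"tz":-3,"roll":0},{"tx":0,"ty":0,"tz":0,"roll":0},{"tx":0,"ty":0,"tz":0,"roll":0},{"tx":0,"ty":0,"tz":0,"roll":0}]'
python3 -m handwheel '[{"tx":0,"ty":0,"tz":0,"roll":0},{"tx":0,"ty":0,"tz":0,"roll":0},{"tx":0,"ty":0,"tz":0,"roll":0},{"tx":0,"ty":0,"tz":0,"roll":0},{"tx":0,"ty":0,"tz":0,"roll":0},{"tx":0,"ty":0,"tz":0,"roll":0},{"tx":0,"ty":0,"tz":0,"roll":0}]'
python3 -m handwheel '[{"tx":0,"ty":0,"tz":0,"roll":0},{"tx":0,"ty":0,"tz":0,"roll":0},{"tx":0,"ty":0,"tz":0,"roll":0},{"tx":0,"ty":0,"tz":0,"roll":0},{"tx":0,"ty":0,"tz":0,"roll":0},{"tx":0,"ty":0,"tz":0,"roll":0},{"tx":0,"ty":0,"tz":0,"roll":0}]'; python3 -c "
from station import ctrl; o=ctrl.get_obs(); print(o['q'].round(3),o['effort'].round(2),o['wrist_torque'].round(3))"
```

```text
t: 21.32
tool_pos: [0.465, -0.0437, 0.0667]
tool_rot: [0.218, -3.133, -0.001]
contact_force: [0.9, 0.2, -7.3]
opening: 0.0528
grip_force: 64.2
t: 21.9
tool_pos: [0.4655, -0.0438, 0.0673]
tool_rot: [-0.218, 3.134, -0.0]
contact_force: [0.2, -0.0, -6.5]
opening: 0.053
grip_force: 64.2
t: 22.48
tool_pos: [0.4655, -0.0438, 0.0673]
tool_rot: [0.219, -3.134, 0.0]
contact_force: [-0.4, 0.5, -6.9]
opening: 0.0533
grip_force: 64.2
[-0.253 -0.168  2.112 -0.     1.197 -1.963] [-0.000e+00 -2.881e+01 -3.666e+01  0.000e+00 -1.000e-02  0.000e+00] [-0.001  0.018  0.007]
```

About 6.8 N, so this is the heavy one. I set it down and still test the right tin.

```bash
python3 -m handwheel '[{"tx":0,"ty":0,"tz":3,"roll":0},{"tx":0,"ty":0,"tz":9,"roll":0},{"tx":0,"ty":0,"tz":12,"roll":0},{"tx":0,"ty":0,"tz":11,"roll":0},{"tx":0,"ty":0,"tz":6,"roll":0},{"tx":0,"ty":0,"tz":3,"roll":0},{"tx":0,"ty":0,"tz":1,"roll":0},{"tx":0,"ty":0,"tz":0,"roll":0},{"tx":0,"ty":0,"tz":0,"roll":0},{"tx":0,"ty":0,"tz":0,"roll":0},{"tx":0,"ty":0,"tz":0,"roll":0}]'
python3 -m handwheel '[{"tx":0,"ty":0,"tz":1,"roll":0},{"tx":0,"ty":0,"tz":1,"roll":0},{"tx":0,"ty":0,"tz":1,"roll":0},{"tx":0,"ty":0,"tz":1,"roll":0},{"tx":0,"ty":0,"tz":0.5,"roll":0},{"tx":0,"ty":0,"tz":0,"roll":0},{"tx":0,"ty":0,"tz":0,"roll":0}]'
```

```text
t: 23.4
tool_pos: [0.466, -0.0439, 0.023]
tool_rot: [-0.218, 3.133, -0.001]
contact_force: [-0.1, -0.3, -7.6]
opening: 0.0526
grip_force: 64.4
t: 23.98
tool_pos: [0.4654, -0.0438, 0.0179]
tool_rot: [0.219, -3.134, -0.0]
contact_force: [-0.9, -0.4, -4.5]
opening: 0.0527
grip_force: 64.6
```

```bash
python3 -m handwheel '[{"tx":0,"ty":0,"tz":0.5,"roll":0},{"tx":0,"ty":0,"tz":0.5,"roll":0},{"tx":0,"ty":0,"tz":0,"roll":0}]'
python3 -m handwheel '[{"tx":0,"ty":0,"tz":0,"roll":0},{"tx":0,"ty":0,"tz":0,"roll":0},{"tx":0,"ty":0,"tz":0,"roll":0},{"tx":0,"ty":0,"tz":0,"roll":0},{"tx":0,"ty":0,"tz":-10,"roll":0},{"tx":0,"ty":0,"tz":-30,"roll":0},{"tx":0,"ty":0,"tz":-35,"roll":0},{"tx":0,"ty":0,"tz":-35,"roll":0},{"tx":0,"ty":0,"tz":-28,"roll":0},{"tx":0,"ty":0,"tz":-12,"roll":0}]' 70
python3 -m handwheel '[{"tx":-1,"ty":-20,"tz":0,"roll":0},{"tx":-1,"ty":-35,"tz":0,"roll":0},{"tx":-1,"ty":-35,"tz":0,"roll":0},{"tx":-1,"ty":-20,"tz":0,"roll":0},{"tx":0,"ty":-10,"tz":0,"roll":0},{"tx":0,"ty":0,"tz":0,"roll":0},{"tx":0,"ty":0,"tz":0,"roll":0},{"tx":0,"ty":0,"tz":0,"roll":0}]'
python3 - <<'E'
from h import *
import pickle
c=cam("wrist"); pickle.dump(c,open("w10.pkl","wb"))
for n in((.4655,-.043),(.487,-.1625)):
    print(disc(c,n,(.0705,.08),.074))
E
python3 go.py 0.487 -0.1622 0.014 0.138
```

```text
t: 24.23
tool_pos: [0.4654, -0.0438, 0.0179]
tool_rot: [0.219, -3.133, -0.0]
contact_force: [-6.6, 2.2, 4.1]
opening: 0.0528
grip_force: 65.5
t: 25.07
tool_pos: [0.468, -0.0444, 0.1729]
tool_rot: [-0.218, 3.125, -0.005]
contact_force: [0.7, -0.2, -0.4]
opening: 0.0702
grip_force: 0.0
t: 25.73
tool_pos: [0.4857, -0.1609, 0.1663]
tool_rot: [0.22, -3.133, -0.002]
contact_force: [-1.4, -0.9, -0.9]
opening: 0.0701
grip_force: 0.0
(array([388.3, 190.5]), array([48.8, 56.8]), array([ 0.4643, -0.0445,  0.074 ]), array([ 0.4651, -0.0446,  0.0247]), np.float64(0.0734))
(array([252.4, 196.7]), array([50.4, 53.2]), array([ 0.4867, -0.1625,  0.074 ]), array([ 0.4875, -0.1625,  0.0245]), np.float64(0.0735))
t 25.78 tcp [ 0.4858 -0.1608  0.1665] yaw 0.1405 tilt z [-6.e-04  7.e-04 -1.e+00] F [ 0.9 -0.   0.3] q [-0.47 -0.17  1.94  0.    1.38 -2.18]
shift [ -1.1  -1.7 152.5] len 152.5 roll 0.002
```

```bash
python3 -m handwheel '[{"tx":-0.6,"ty":-1,"tz":20,"roll":0},{"tx":-0.5,"ty":-0.8,"tz":32,"roll":0},{"tx":0,"ty":0,"tz":32,"roll":0},{"tx":0,"ty":0,"tz":28,"roll":0},{"tx":0,"ty":0,"tz":18,"roll":0},{"tx":0,"ty":0,"tz":11,"roll":0},{"tx":0,"ty":0,"tz":7,"roll":0},{"tx":0,"ty":0,"tz":5,"roll":0},{"tx":0,"ty":0,"tz":0,"roll":0},{"tx":0,"ty":0,"tz":0,"roll":0},{"tx":0,"ty":0,"tz":0,"roll":0}]' 70
python3 -m handwheel '[{"tx":0,"ty":0,"tz":0,"roll":0},{"tx":0,"ty":0,"tz":0,"roll":0},{"tx":0,"ty":0,"tz":0,"roll":0},{"tx":0,"ty":0,"tz":0,"roll":0},{"tx":0,"ty":0,"tz":0,"roll":0},{"tx":0,"ty":0,"tz":0,"roll":0},{"tx":0,"ty":0,"tz":0,"roll":0},{"tx":0,"ty":0,"tz":0,"roll":0}]' 40 60
```

```text
t: 26.7
tool_pos: [0.4885, -0.1642, 0.0152]
tool_rot: [-0.219, 3.132, -0.002]
contact_force: [0.1, 0.4, -1.1]
opening: 0.0698
grip_force: 0.0
t: 27.37
tool_pos: [0.4885, -0.1641, 0.0153]
tool_rot: [-0.218, 3.132, -0.001]
contact_force: [-0.9, 1.2, 6.2]
opening: 0.0523
grip_force: 63.9
```

Lifting gently, as the lid only rests there.

```bash
python3 -m handwheel '[{"tx":0,"ty":0,"tz":-2,"roll":0},{"tx":0,"ty":0,"tz":-4,"roll":0},{"tx":0,"ty":0,"tz":-6,"roll":0},{"tx":0,"ty":0,"tz":-7,"roll":0},{"tx":0,"ty":0,"tz":-8,"roll":0},{"tx":0,"ty":0,"tz":-8,"roll":0},{"tx":0,"ty":0,"tz":-7,"roll":0},{"tx":0,"ty":0,"tz":-5,"roll":0},{"tx":0,"ty":0,"tz":-3,"roll":0},{"tx":0,"ty":0,"tz":-1,"roll":0},{"tx":0,"ty":0,"tz":0,"roll":0},{"tx":0,"ty":0,"tz":0,"roll":0}]'
python3 -m handwheel '[{"tx":0,"ty":0,"tz":0,"roll":0},{"tx":0,"ty":0,"tz":0,"roll":0},{"tx":0,"ty":0,"tz":0,"roll":0},{"tx":0,"ty":0,"tz":0,"roll":0},{"tx":0,"ty":0,"tz":0,"roll":0},{"tx":0,"ty":0,"tz":0,"roll":0},{"tx":0,"ty":0,"tz":0,"roll":0}]'
python3 -m handwheel '[{"tx":0,"ty":0,"tz":0,"roll":0},{"tx":0,"ty":0,"tz":0,"roll":0},{"tx":0,"ty":0,"tz":0,"roll":0},{"tx":0,"ty":0,"tz":0,"roll":0},{"tx":0,"ty":0,"tz":0,"roll":0},{"tx":0,"ty":0,"tz":0,"roll":0},{"tx":0,"ty":0,"tz":0,"roll":0}]'
```

```text
t: 28.37
tool_pos: [0.4871, -0.1636, 0.0645]
tool_rot: [0.218, -3.133, -0.001]
contact_force: [0.3, 0.7, -3.8]
opening: 0.0528
grip_force: 63.3
t: 28.95
tool_pos: [0.4874, -0.1637, 0.0648]
tool_rot: [0.219, -3.134, 0.0]
contact_force: [-0.2, -0.2, -3.6]
opening: 0.0526
grip_force: 63.3
t: 29.53
tool_pos: [0.4874, -0.1637, 0.0648]
tool_rot: [0.219, -3.134, 0.0]
contact_force: [0.6, -0.8, -3.8]
opening: 0.0526
grip_force: 63.3
```

About 3.8 N, the medium tin. I set it down.

```bash
python3 -m handwheel '[{"tx":0,"ty":0,"tz":3,"roll":0},{"tx":0,"ty":0,"tz":6,"roll":0},{"tx":0,"ty":0,"tz":9,"roll":0},{"tx":0,"ty":0,"tz":10,"roll":0},{"tx":0,"ty":0,"tz":8,"roll":0},{"tx":0,"ty":0,"tz":5,"roll":0},{"tx":0,"ty":0,"tz":3,"roll":0},{"tx":0,"ty":0,"tz":2,"roll":0},{"tx":0,"ty":0,"tz":0,"roll":0},{"tx":0,"ty":0,"tz":0,"roll":0},{"tx":0,"ty":0,"tz":0,"roll":0},{"tx":0,"ty":0,"tz":0,"roll":0}]'
python3 -m handwheel '[{"tx":0,"ty":0,"tz":1,"roll":0},{"tx":0,"ty":0,"tz":1,"roll":0},{"tx":0,"ty":0,"tz":1,"roll":0},{"tx":0,"ty":0,"tz":1,"roll":0},{"tx":0,"ty":0,"tz":1,"roll":0},{"tx":0,"ty":0,"tz":0,"roll":0},{"tx":0,"ty":0,"tz":0,"roll":0}]'
```

```text
t: 30.53
tool_pos: [0.4878, -0.1639, 0.0194]
tool_rot: [-0.218, 3.133, -0.001]
contact_force: [-0.8, -0.1, -3.6]
opening: 0.0524
grip_force: 63.3
t: 31.12
tool_pos: [0.4875, -0.1637, 0.0153]
tool_rot: [0.219, -3.133, -0.001]
contact_force: [-5.9, 2.0, 8.1]
opening: 0.0525
grip_force: 64.3
```

```bash
python3 -m handwheel '[{"tx":0,"ty":0,"tz":0,"roll":0},{"tx":0,"ty":0,"tz":0,"roll":0},{"tx":0,"ty":0,"tz":0,"roll":0},{"tx":0,"ty":0,"tz":0,"roll":0},{"tx":0,"ty":0,"tz":-10,"roll":0},{"tx":0,"ty":0,"tz":-30,"roll":0},{"tx":0,"ty":0,"tz":-35,"roll":0},{"tx":0,"ty":0,"tz":-35,"roll":0},{"tx":0,"ty":0,"tz":-28,"roll":0},{"tx":0,"ty":0,"tz":-14,"roll":0}]' 70
python3 -m handwheel '[{"tx":1,"ty":20,"tz":0,"roll":0},{"tx":1,"ty":35,"tz":0,"roll":0},{"tx":1,"ty":35,"tz":0,"roll":0},{"tx":1,"ty":20,"tz":0,"roll":0},{"tx":0,"ty":10,"tz":0,"roll":0},{"tx":0,"ty":0,"tz":0,"roll":0},{"tx":0,"ty":0,"tz":0,"roll":0},{"tx":0,"ty":0,"tz":0,"roll":0}]'
python3 - <<'E'
from h import *
import pickle
c=cam("wrist"); pickle.dump(c,open("w11.pkl","wb"))
for n in((.4515,.0755),(.4655,-.043),(.487,-.1625)):
    print(disc(c,n,(.0705,.08),.074))
E
python3 go.py 0.465 -0.0435 0.014 0.138
```

```text
t: 31.95
tool_pos: [0.4895, -0.1647, 0.1717]
tool_rot: [-0.218, 3.127, -0.006]
contact_force: [1.2, -0.9, 1.3]
opening: 0.07
grip_force: 0.0
t: 32.62
tool_pos: [0.4672, -0.0464, 0.1661]
tool_rot: [-0.217, 3.134, -0.001]
contact_force: [-0.1, -0.6, -0.1]
opening: 0.0701
grip_force: 0.0
(array([392.6, 196.3]), array([48.2, 56.7]), array([0.4506, 0.0751, 0.074 ]), array([0.4514, 0.075 , 0.0248]), np.float64(0.0734))
(array([258.6, 193.1]), array([50.7, 53.4]), array([ 0.4641, -0.0431,  0.074 ]), array([ 0.4649, -0.0432,  0.0246]), np.float64(0.0735))
(array([122.9, 198.5]), array([48.4, 57.3]), array([ 0.486 , -0.1623,  0.074 ]), array([ 0.4866, -0.162 ,  0.0254]), np.float64(0.0736))
t 32.67 tcp [ 0.4671 -0.0465  0.166 ] yaw 0.1379 tilt z [ 2.e-04 -5.e-04 -1.e+00] F [ 0.5 -0.7 -0.1] q [-0.26 -0.29  2.03 -0.    1.39 -1.97]
shift [  1.7   3.3 152. ] len 152.1 roll -0.0
```

All three tins stand in place, and the fitted lid's height is unchanged. I take the heavy one again.

```bash
python3 -m handwheel '[{"tx":1,"ty":1.8,"tz":20,"roll":0},{"tx":1,"ty":1.5,"tz":32,"roll":0},{"tx":0,"ty":0,"tz":32,"roll":0},{"tx":0,"ty":0,"tz":28,"roll":0},{"tx":0,"ty":0,"tz":18,"roll":0},{"tx":0,"ty":0,"tz":11,"roll":0},{"tx":0,"ty":0,"tz":7,"roll":0},{"tx":0,"ty":0,"tz":4,"roll":0},{"tx":0,"ty":0,"tz":0,"roll":0},{"tx":0,"ty":0,"tz":0,"roll":0},{"tx":0,"ty":0,"tz":0,"roll":0}]' 70
python3 -m handwheel '[{"tx":0,"ty":0,"tz":0,"roll":0},{"tx":0,"ty":0,"tz":0,"roll":0},{"tx":0,"ty":0,"tz":0,"roll":0},{"tx":0,"ty":0,"tz":0,"roll":0},{"tx":0,"ty":0,"tz":0,"roll":0},{"tx":0,"ty":0,"tz":0,"roll":0},{"tx":0,"ty":0,"tz":0,"roll":0},{"tx":0,"ty":0,"tz":0,"roll":0}]' 40 65
python3 -m handwheel '[{"tx":0,"ty":0,"tz":-2,"roll":0},{"tx":0,"ty":0,"tz":-6,"roll":0},{"tx":0,"ty":0,"tz":-12,"roll":0},{"tx":0,"ty":0,"tz":-18,"roll":0},{"tx":0,"ty":0,"tz":-22,"roll":0},{"tx":0,"ty":0,"tz":-24,"roll":0},{"tx":0,"ty":0,"tz":-22,"roll":0},{"tx":0,"ty":0,"tz":-18,"roll":0},{"tx":0,"ty":0,"tz":-13,"roll":0},{"tx":0,"ty":0,"tz":-8,"roll":0},{"tx":0,"ty":0,"tz":-4,"roll":0},{"tx":0,"ty":0,"tz":-2,"roll":0}]'
python3 -m handwheel '[{"tx":0,"ty":0,"tz":0,"roll":0},{"tx":0,"ty":0,"tz":0,"roll":0},{"tx":0,"ty":0,"tz":0,"roll":0},{"tx":0,"ty":0,"tz":0,"roll":0},{"tx":0,"ty":0,"tz":0,"roll":0},{"tx":0,"ty":0,"tz":0,"roll":0},{"tx":0,"ty":0,"tz":0,"roll":0},{"tx":0,"ty":0,"tz":0,"roll":0},{"tx":0,"ty":0,"tz":0,"roll":0},{"tx":0,"ty":0,"tz":0,"roll":0},{"tx":0,"ty":0,"tz":0,"roll":0},{"tx":0,"ty":0,"tz":0,"roll":0}]'
python3 - <<'E'
from h import *
a=cam("wrist");b=cam("side"); save(a,"w12.png")
cv2.imwrite("pics/end.png",cv2.resize(np.vstack([a["im"],b["im"]]),None,fx=.78,fy=.78,interpolation=cv2.INTER_AREA)[...,::-1])
E
```

```text
t: 33.58
tool_pos: [0.4656, -0.0428, 0.0152]
tool_rot: [-0.218, 3.131, -0.001]
contact_force: [1.0, 0.8, 0.5]
opening: 0.0698
grip_force: 0.0
t: 34.25
tool_pos: [0.4658, -0.0432, 0.0155]
tool_rot: [-0.219, 3.131, -0.003]
contact_force: [-1.3, -2.3, 6.6]
opening: 0.0529
grip_force: 68.6
t: 35.25
tool_pos: [0.4637, -0.0421, 0.1642]
tool_rot: [0.219, -3.133, -0.001]
contact_force: [1.0, -0.6, -7.6]
opening: 0.0528
grip_force: 69.8
t: 36.25
tool_pos: [0.4644, -0.0424, 0.1648]
tool_rot: [0.219, -3.134, -0.0]
contact_force: [-0.6, 1.0, -7.2]
opening: 0.053
grip_force: 69.7
```

View pics/end.png

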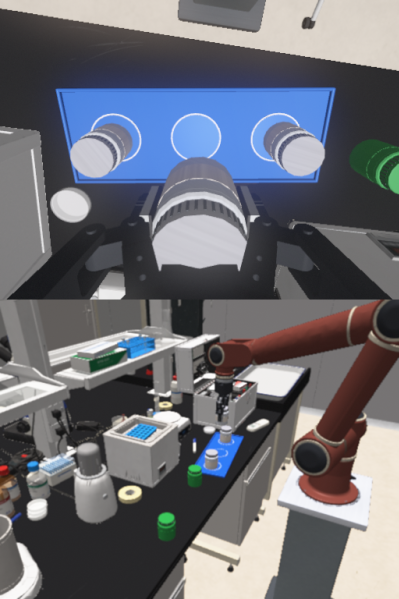

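The middle (heavy) tin hangs upright in the grip at (200,215) in the upper panel, 149 mm above where it stood. The other two stand in their places at (100,150) and (297,150), with their lids on.

```bash
python3 -c "
from station import ctrl; print(ctrl.finish_job())"
```

```text
the job is handed in; nothing more can be done
None
```

The job is handed in at about 36 s: the lid is seated on the open (right) tin, the left, middle and right tins weighed in turn at about 1.9, 6.8 and 3.8 N, and the heaviest (middle) held upright and still about 15 cm above the tray, the other two standing in their places.

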